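# Spin the hold-down cap off a gem-cutting lap

## Robot

A 6-joint arm with a two-finger parallel gripper is mounted at the origin on the work surface. World frame = base frame: x ahead of the robot, y to its left, z up, the work surface at z = 0. Lengths are in m, angles in rad, forces in N, time in s.
With the tool pointing down it reaches from about 0.35 to 0.8 m from the base axis. Payload 7.3 kg.
Tool frame: the origin (TCP) lies at the very end of the fingers, on their centre line; the grasp point (between the pads) lies 19 mm behind it; z points along the fingers, y is the direction in which the jaws open and shut (so a half turn about z gives the same grasp; the last joint's range is limited). The gripper opens to 85 mm and grips with 20 to 120 N. Pads are 22 mm wide; open, the fingers measure 114 mm over their backs; the gripper's body (76 mm by 85 mm) begins 54 mm behind the grasp point. The pads swing forward as they close: fully open they stand 13 mm farther back than shut.
Start: joints at [1.061, 0.342, 1.524, -0, 1.275, -0.146], TCP at [0.187, 0.491, 0.231] pointing down, gripper open.
Joint ranges: [-2.53, 2.53], [-0.77, 2.02], [0.04, 2.7], [-1, 4.14], [0.28, 2.66], [-3.11, 3.11]. Speed limits (rad/s): [2.57, 2.57, 3.14, 3.14, 3.14, 3.14].

## Interface

Orientations are given as a 3x3 rotation matrix whose columns are the frame's x, y, z axes.
In Python, from rig import manip gives the robot as it stands.
- The arm moves only by the shell command python3 -m creep 'ROWS'. ROWS is JSON, a list of rows, each a list of 7 numbers: the turn, a rotation vector about the tool's x, y, z in rad, then the shift along the tool's x, y, z in cm, then the finger opening in cm, from 0 to 8.54. In form: [[rx, ry, rz, x, y, z, jaw], ...]. A call has 1 to 20 rows; each row shifts and turns the pose as measured when the row begins, along the tool's axes as they then stand; what a row does not reach is not made up. A row lasts 1/10 s, in which the tool goes at most 50 mm and 8.59 degrees, less where a joint would pass 70% of its speed; a pose out of reach is approached as far as the arm can. A call with a gripper value outside its range is refused whole. The fingers move at their own pace and stop on an object; the grip force is fixed at half the most. Time passes only in rows, so rows that do not move let the fingers close. It gives the time, the measured TCP pose, the force and the opening at its end, in the units of the state.
- manip.observe(): the state, without advancing time (a new reading comes with each control period).
- manip.grab_frame(name): name is "scene" or "top" or "wrist"; returns (picture, depth): 480x640x3 uint8, red, green, blue; 480x640 float32, m along the optical axis (not along the pixel's ray), 0 where there is no reading.
- manip.get_calibration(name): a dict with "K" (3x3 intrinsics, pixels), "pose" (4x4, takes a point from camera to world coordinates); the wrist camera has in their place "tool_from_camera" (4x4, takes a point from camera to tool coordinates, whose origin is the TCP and whose axes are the flange's). Camera axes: x right, y up, looking along -z (the intrinsics and any distortion apply to the point x, -y, -z); pixel columns grow to the right and rows downward; lengths in m; the calibration is good to about 2 mm. A picture is of the moment at which its call begins: read the wrist's pose just before it. get_calibration takes no time and is no camera call.
- manip.finish_job(): hands the job in, once; it reports no verdict.
Trained networks look in the newest picture that a camera, given by its name, has taken for a name from the list of things; names that differ only in an ending like _2 or _b are one class to them, and where a whole thing is asked for, a point or a joint stands for the part that bears it (a point fixed in the world has none). Each returns a list of dicts, best first, with "score" (0 to 1); they miss things now and then, are a little off and sometimes report something else, mostly with a low value. They report only what shows in the picture. A call takes as long as a camera call. They do not tell look-alikes from the thing itself.
- manip.regions_of(camera, name): "pixels" (480x640 bool, what is visible of it) and "centre" ([row, column] in pixels, amid what is visible of it).
- manip.mark_of(camera, name): "centre" ([row, column] in pixels: a listed point, or the origin of a listed thing).
The state is a dict: "t": time; "joints": joint angles; "joint_vel": joint speeds; "joint_efforts": joint torques, N m; "ee_pos": TCP position; "orientation": TCP orientation; "force": force on the tool from outside, world axes, zero at the start; "ft_torque": the same for the moment, N m; "finger_gap": finger opening in m.
Only numpy, scipy, OpenCV 4.12 (cv2) and the standard library are available. Lean on these libraries where they do the work, as an engineer would, in place of code of your own. Each camera call takes 0.05 s, during which the arm holds its last target. There are 200 camera calls.

## Task

The lap on the stone-cutting machine is to be changed: unscrew the winged hold-down cap from the spindle until its thread lets go, lift it clear, and set it down gently, standing on its open end, in the wooden parts tray. Do not drop it, do not press the tool against the copper lap's face, and leave the jar, the loupe and the dop block where they are.

Things in the scene. Friction and masses are not known exactly. Their poses are not given: they have to be found in the camera images.
- spindle (a point): point on the vertical axis of the machine's fixed spindle, level with the lap's upper face, 55 mm above the bench; z up. The spindle does not turn; it rises 52 mm above this point, inside the cap: below, a coarse greased right-hand thread of 30 mm outside diameter and 27 mm length, above it a plain 20 mm pilot.
- machine: round grey cast machine base, fixed; origin on the spindle axis at the bench. It carries a round steel splash pan, 256 mm outside diameter, 3 mm wall, rim 78 mm above the bench (23 mm above the lap's face).
- lap: flat copper disc, 200 mm diameter, 10 mm thick, lying fixed in the splash pan, centred on the spindle axis; origin at the centre of its underside, z up. It does not turn.
- cap_center (a point): centre of the aluminium winged cap, on its axis, half-way up. Cylinder 41 mm diameter, 57 mm high, closed flat top, open below, 0.15-0.27 kg. Two opposite wings along its own +x and -x: upright plates 9 mm thick, 20 mm high (10 to 30 mm above its lower edge), ends 49 mm from the axis. Own z points from open end to top. The body can be gripped along own y, between the wings.
- cap: the same cap; origin at the centre of its lower edge. Starts screwed down on the lap, loose enough to push round at one wing with a few newtons. Anticlockwise from above unscrews; it rises 8 mm a turn, lets go after 2.2 turns (16 to 18 mm up), then stays loose on the spindle, also if turned further, and lifts straight off: clear once 53 mm above its start.
- tray_floor (a point): centre of the inner floor of the square open light-wood parts tray, 160 mm outside, 152 mm inside, walls 24 mm above the floor, fixed to the bench, floor 4 mm above the bench; x and y along its sides, z up.
- jar_center (a point): centre of a small closed jar, 60 mm diameter, 75 mm high, standing loose on the bench: leave alone.
- loupe_center (a point): centre of a small black loupe, 42 mm diameter, 38 mm high, standing loose on the bench: leave alone.
- dopblock_center (a point): centre of the wooden body of a dop block, 60 x 120 x 30 mm, with four brass pins standing up to 26 mm out of its top, loose on the bench: leave alone.
There are look-alikes about, which are no part of the job. Of the things shaped like the part that bears tray_floor, the wooden one is meant.

How it is judged:
On the way, in this order (a step that is already met when the one before it is completed fails the run):
1. the cap has been screwed up the spindle until the thread lets go: raised more than 15 mm, still upright over the spindle (z of cap_center in the frame of spindle above 0.0435 m and horizontal distance between cap_center and spindle below 0.006 m and angle between cap_center's own z axis and vertical below 0.2 rad), for 0.1 s.
2. the cap is lifted clear of the spindle: raised more than 53 mm (z of cap_center in the frame of spindle above 0.0815 m), for 0.1 s.
3. the cap, still held in the fingers, is brought down to within 10 mm of the tray's floor (z of cap_center in the frame of tray_floor below 0.0385 m and x of cap_center in the frame of tray_floor between -0.06 and 0.06 m and y of cap_center in the frame of tray_floor between -0.06 and 0.06 m and contact force between the fingers and cap above 0.5 N), for 0.05 s.
At the end, for the whole second after the job is handed in: The cap stands at rest on its open end on the tray's floor (upright within 0.1 rad, its centre 28.5 mm above the floor within 3 mm), its axis inside the tray within 60 mm of the middle along each side, released (z of cap_center in the frame of tray_floor between 0.0255 and 0.0315 m and x of cap_center in the frame of tray_floor between -0.06 and 0.06 m and y of cap_center in the frame of tray_floor between -0.06 and 0.06 m and angle between cap_center's own z axis and vertical below 0.1 rad and linear speed of cap below 0.02 m/s); the robot touches nothing.
It fails at once if the fingers or the arm press on the copper lap with more than 5 N (contact force between any of the fingers, the arm and lap above 5 N).
It fails at once if the jar, the loupe or the dop block is moved more than 15 mm (distance of any of jar_center, loupe_center, dopblock_center from where it was at the start of the episode above 0.015 m).
It also fails if it takes over 72 s, if anything falls off the work surface, if the arm or the gripper's body presses on something with over 40 N, if the wrist force passes 120 N, or if a joint passes its speed limit or range.

## Working session

There is one attempt and no reset: what is moved stays moved. The work goes in short steps, Python scripts to look and compute and a shell command to move; the robot and the scene stay as the last step left them, time stands still between calls to the robot, and variables do not carry over. Pictures are saved under pics/ and viewed, about 8 in all and at most 12, crops included, and the job is handed in when it is done.

```bash
mkdir -p pics; cat > h.py <<'E'
from rig import manip
import numpy as np, cv2
def w2c(cam,pix,depth=None,z=None):
    """pixel (row,col) -> world, by depth or by intersecting plane z"""
    c=manip.get_calibration(cam); K=np.array(c["K"])
    if cam=="wrist":
        s=manip.observe(); T=np.eye(4); T[:3,:3]=s["orientation"]; T[:3,3]=s["ee_pos"]; P=T@np.array(c["tool_from_camera"])
    else: P=np.array(c["pose"])
    d=np.linalg.inv(K)@[pix[1],pix[0],1]; d=np.array([d[0],-d[1],-d[2]])
    if depth is not None: return P[:3,:3]@(d*depth)+P[:3,3]
    r=P[:3,:3]@d; return P[:3,3]+r*(z-P[2,3])/r[2]
def save(img,name): cv2.imwrite("pics/"+name,img[:,:,::-1])
E
python3 - <<'E'
from h import *
np.set_printoptions(precision=3,suppress=True)
print(manip.get_calibration("top"))
H=dict(cap_center=.0835,cap=.055,tray_floor=.004,spindle=.055,jar_center=.0375,loupe_center=.019,dopblock_center=.015,lap=.045,machine=0)
ims=[]
for cam in("top","scene"):
    im,d=manip.grab_frame(cam); ims.append(im); 
    for n,z in H.items():
        for r in manip.mark_of(cam,n)[:3]:
            print(cam,n,round(r["score"],2),np.round(r["centre"],1),w2c(cam,r["centre"],z=z))
save(cv2.resize(np.hstack(ims),(800,300)),"a.png"); save(ims[0],"top.png")
print(manip.observe())
E
```

```text
{'K': array([[614.966,   0.   , 325.116],
       [  0.   , 614.966, 232.819],
       [  0.   ,   0.   ,   1.   ]]), 'pose': array([[-0.034,  0.979, -0.2  ,  0.338],
       [-0.999, -0.033,  0.009, -0.126],
       [ 0.002,  0.2  ,  0.98 ,  1.139],
       [ 0.   ,  0.   ,  0.   ,  1.   ]])}
top cap_center 0.56 [247.6 187.3] [0.535 0.105 0.083]
top cap 0.6 [246.7 192.1] [0.542 0.103 0.055]
top tray_floor 0.76 [141.8 476.8] [ 0.74  -0.437  0.004]
top tray_floor 0.69 [249.9 376.4] [ 0.534 -0.231  0.004]
top tray_floor 0.59 [272.3 511. ] [ 0.483 -0.48   0.004]
top jar_center 0.94 [119.5 297.5] [ 0.784 -0.091  0.038]
top loupe_center 0.96 [136.6 370.8] [ 0.752 -0.231  0.019]
top dopblock_center 0.91 [351.1 374.3] [ 0.348 -0.217  0.015]
top dopblock_center 0.31 [247.2 191.7] [0.549 0.112 0.015]
top lap 0.66 [250.3 191.4] [0.537 0.106 0.045]
scene cap_center 0.85 [303.2 406.2] [0.531 0.102 0.084]
scene cap 0.76 [315.6 400.4] [0.538 0.1   0.055]
scene tray_floor 0.89 [237.5 288.4] [ 0.542 -0.238  0.004]
scene tray_floor 0.88 [181.7 256.8] [ 0.481 -0.475  0.004]
scene tray_floor 0.62 [275.1 201.4] [ 0.747 -0.247  0.004]
scene jar_center 0.64 [318.7 220.5] [ 0.779 -0.094  0.037]
scene jar_center 0.32 [204.3 361.9] [ 0.362 -0.199  0.037]
scene loupe_center 0.75 [275.2 200.2] [ 0.754 -0.233  0.019]
scene dopblock_center 0.7 [204.8 362.8] [ 0.341 -0.219  0.015]
scene lap 0.74 [317.4 400. ] [0.534 0.097 0.045]
{'t': 1.0, 'joints': array([ 1.061,  0.342,  1.524, -0.   ,  1.275, -0.146]), 'joint_vel': array([ 0.001, -0.002, -0.   , -0.   , -0.001, -0.001]), 'joint_efforts': array([  0.   , -43.358, -24.628,  -0.   ,   0.   ,   0.   ]), 'ee_pos': array([0.187, 0.491, 0.231]), 'orientation': array([[-0.935,  0.356,  0.   ],
       [ 0.356,  0.935,  0.   ],
       [-0.   ,  0.   , -1.   ]]), 'force': array([-1.01 ,  0.869,  0.234]), 'ft_torque': array([ 0.016, -0.028,  0.011]), 'finger_gap': 0.08509926640958847}
```

View pics/top.png

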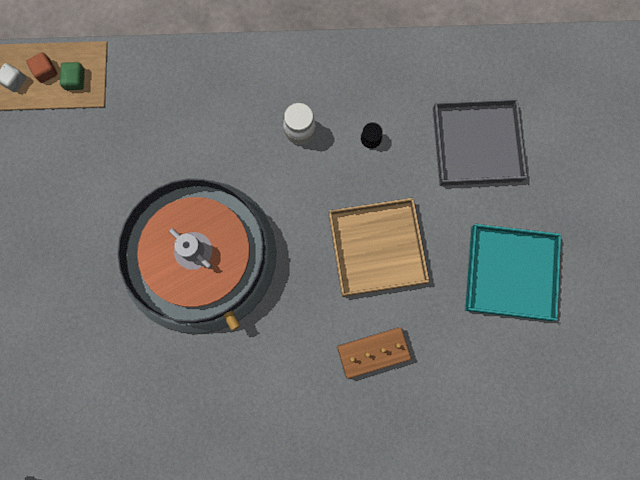

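View pics/a.png

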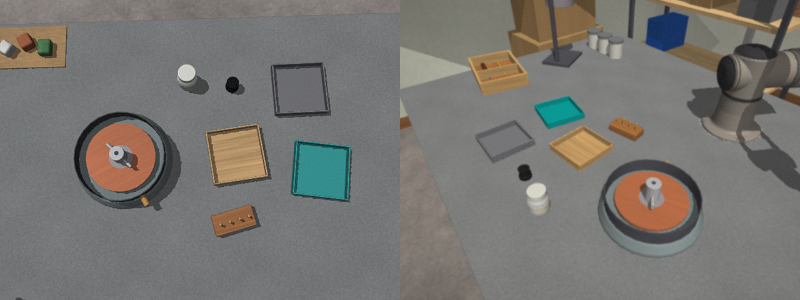

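The wooden tray is at top (250,377). The grey tray at (142,478) and the teal one at (272,511) are look-alikes. The cap is at (247,187), with its wings along about 45° in world. I'll move above the cap to measure from close by.

```bash
python3 -m creep '[[0,0,0,-4.2,-2.2,-0.3,8.5],[0,0,0,-4.2,-2.2,-0.3,8.5],[0,0,0,-4.2,-2.2,-0.3,8.5],[0,0,0,-4.2,-2.2,-0.3,8.5],[0,0,0,-4.2,-2.2,-0.3,8.5],[0,0,0,-4.2,-2.2,-0.3,8.5],[0,0,0,-4.2,-2.2,-0.3,8.5],[0,0,0,-4.2,-2.2,-0.3,8.5],[0,0,0,-4.2,-2.2,0,8.5],[0,0,0,-4.2,-2.2,0,8.5],[0,0,0,-4,-1.8,0,8.5],[0,0,0,0,0,0,8.5]]'
python3 - <<'E'
from h import *
np.set_printoptions(precision=3,suppress=True)
s=manip.observe(); print(s["joints"],s["ee_pos"],s["orientation"])
im,d=manip.grab_frame("wrist"); save(im,"w1.png")
for n,z in dict(cap_center=.0835,cap=.055,lap=.045).items():
    for r in manip.mark_of("wrist",n)[:2]: print(n,r["score"],r["centre"],w2c("wrist",r["centre"],z=z))
E
```

```text
t: 2.2
ee_pos: [0.5457, 0.0911, 0.2564]
orientation: [[-0.937, 0.35, 0.005], [0.35, 0.937, 0.002], [-0.004, 0.004, -1.0]]
force: [0.5, 1.0, -0.6]
finger_gap: 0.0851
[ 0.026  0.373  1.407  0.002  1.356 -1.188] [0.546 0.091 0.256] [[-0.937  0.35   0.005]
 [ 0.35   0.937  0.002]
 [-0.004  0.004 -1.   ]]
cap_center 0.79 [198.7, 326.3] [0.531 0.105 0.084]
cap 0.87 [198.0, 325.6] [0.535 0.105 0.055]
```

View pics/w1.png

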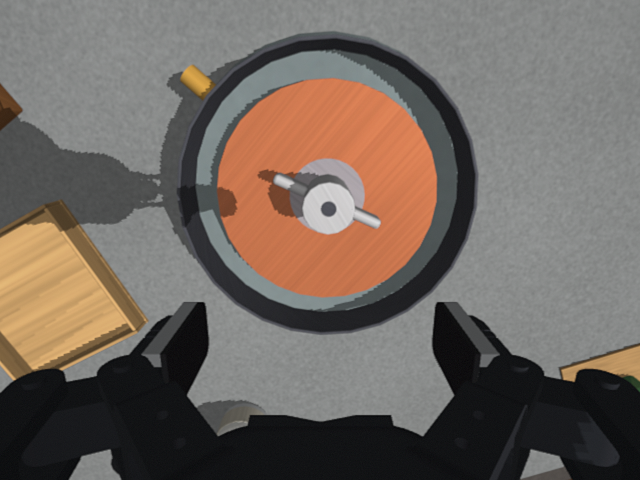

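The picture shows the cap top at about (208,328), the wings from (180,275) to (225,380), and the pan and lap around it. I'll get axis, heights and wing angle from the point clouds of the wrist and top cameras.

```bash
cat >> h.py <<'E'
def cloud(cam):
    s=manip.observe(); im,d=manip.grab_frame(cam); c=manip.get_calibration(cam); K=np.array(c["K"])
    if cam=="wrist":
        T=np.eye(4); T[:3,:3]=s["orientation"]; T[:3,3]=s["ee_pos"]; P=T@np.array(c["tool_from_camera"])
    else: P=np.array(c["pose"])
    v,u=np.mgrid[:480,:640]; q=np.stack([(u-K[0,2])/K[0,0]*d,-(v-K[1,2])/K[1,1]*d,-d],-1)
    p=q@P[:3,:3].T+P[:3,3]; p[d==0]=9; return im,p
E
python3 - <<'E'
from h import *
np.set_printoptions(precision=4,suppress=True)
from h import cloud
for cam in("wrist","top","scene"):
    im,p=cloud(cam); p=p.reshape(-1,3)
    n=np.hypot(p[:,0]-.535,p[:,1]-.104)
    t=p[(n<.03)&(p[:,2]>.1)&(p[:,2]<.13)]; z=np.median(t[:,2]); t=t[abs(t[:,2]-z)<.003]
    (cx,cy),r=cv2.minEnclosingCircle(t[:,:2].astype(np.float32)); print(cam,"top",len(t),z,(t.min(0)+t.max(0))/2,(cx,cy),r)
    l=p[(n>.05)&(n<.095)]; print(" lap z",np.median(l[:,2]))
    w=p[(n>.026)&(n<.05)&(p[:,2]>.072)&(p[:,2]<.1)]
    if len(w)>10:
        u,sv,vt=np.linalg.svd(w[:,:2]-w[:,:2].mean(0)); print(" wing",len(w),w.mean(0),w[:,2].max(),np.degrees(np.arctan2(vt[0,1],vt[0,0])))
    m=np.hypot(p[:,0]-.538,p[:,1]+.235)
    f=p[(m<.05)]; print(" tray floor z",np.median(f[:,2]) if len(f) else None)
    b=p[(m<.13)&(p[:,2]>.02)&(p[:,2]<.04)]
    if len(b)>50: print(" tray walls",cv2.minAreaRect(b[:,:2].astype(np.float32)))
E
```

```text
wrist top 2106 0.1115024057826946 [0.5378 0.1018 0.1113] (0.5379342436790466, 0.1017475426197052) 0.020434681326150894
 lap z 0.05613708001643172
 wing 644 [0.5362 0.1014 0.083 ] 0.08643770866429584 45.21233476930985
 tray floor z 0.003504775104943736
 tray walls ((0.5407959818840027, -0.2319062203168869), (0.16030029952526093, 0.16183781623840332), 6.75584077835083)
top top 385 0.1117151313145448 [0.5359 0.1001 0.1117] (0.5360006093978882, 0.10023859888315201) 0.02070937119424343
 lap z 0.5786781016887501
 wing 114 [0.5287 0.0936 0.0839] 0.08852881448967453 -134.17332280921443
 tray floor z 0.0037385105562703913
 tray walls ((0.538853108882904, -0.23335909843444824), (0.1609557420015335, 0.1604427844285965), 6.848659992218018)
scene top 393 0.11369298582012194 [0.5365 0.102  0.1137] (0.5365156531333923, 0.10200506448745728) 0.02131112664937973
 lap z 0.05797558658486862
 wing 97 [0.5651 0.1296 0.0839] 0.08904430791602458 47.37495631849209
 tray floor z 0.0065230129261039105
 tray walls ((0.5388377904891968, -0.23167002201080322), (0.16351176798343658, 0.1626155823469162), 6.882876873016357)
```

Axis at about (0.537, 0.1015), cap top 0.112, wing top about 0.086, wings at 45°. Tray centre (0.5395, -0.2325). I'll grip the body above the wings, so the jaws can go back freely. First I wind joint 6 to its upper end.

```bash
python3 -m creep '[[0,0,0,1.17,0.65,0,8.5],[0,0,0.149,0,0,0,8.5],[0,0,0.149,0,0,0,8.5],[0,0,0.149,0,0,0,8.5],[0,0,0.149,0,0,0,8.5],[0,0,0.149,0,0,0,8.5],[0,0,0.149,0,0,0,8.5],[0,0,0.149,0,0,0,8.5],[0,0,0.149,0,0,0,8.5],[0,0,0.149,0,0,0,8.5],[0,0,0.149,0,0,0,8.5],[0,0,0.149,0,0,0,8.5],[0,0,0.149,0,0,0,8.5],[0,0,0.149,0,0,0,8.5],[0,0,0.149,0,0,0,8.5],[0,0,0.149,0,0,0,8.5],[0,0,0.149,0,0,0,8.5],[0,0,0.149,0,0,0,8.5],[0,0,0.149,0,0,0,8.5],[0,0,0.149,0,0,0,8.5]]'
python3 -m creep '[[0,0,0.149,0,0,1,8.5],[0,0,0.149,0,0,1,8.5],[0,0,0.149,0,0,1,8.5],[0,0,0.149,0,0,1,8.5],[0,0,0.149,0,0,1,8.5],[0,0,0.149,0,0,1,8.5],[0,0,0.149,0,0,1,8.5],[0,0,0.149,0,0,1,8.5],[0,0,0,0,0,0,8.5]]'
cat > go.py <<'E'
from h import *
import sys
np.set_printoptions(precision=4,suppress=True)
s=manip.observe(); R=np.array(s["orientation"]); print("t",round(s["t"],2),"j",s["joints"],"gap",s["finger_gap"],"F",s["force"],"M",s["ft_torque"])
tgt=np.array([float(a) for a in sys.argv[1:4]])
print("pos",s["ee_pos"],"shift tool cm",R.T@(tgt-s["ee_pos"])*100)
v=np.cross(R[:,2],[0,0,-1]); print("level rot tool",R.T@v,"yaw y",np.degrees(np.arctan2(R[1,1],R[0,1])))
E
python3 go.py .537 .1015 .087
```

```text
t: 4.55
ee_pos: [0.5113, 0.1352, 0.2631]
orientation: [[0.998, -0.062, 0.005], [-0.062, -0.998, 0.01], [0.005, -0.01, -1.0]]
force: [0.2, -0.4, -0.2]
finger_gap: 0.0852
t: 5.45
ee_pos: [0.5021, 0.1484, 0.1837]
orientation: [[0.304, -0.953, 0.008], [-0.953, -0.304, 0.013], [-0.01, -0.011, -1.0]]
force: [-0.3, 0.6, 0.8]
finger_gap: 0.0852
t 5.45 j [0.1336 0.3768 1.6116 0.0133 1.1437 2.9611] gap 0.08519471567541999 F [-0.3442  0.601   0.7685] M [-0.0527  0.0041  0.0312]
pos [0.5021 0.1484 0.1837] shift tool cm [ 5.6274 -1.7936  9.6301]
level rot tool [-0.0115  0.0102  0.    ] yaw y -162.31637832577348
```

```bash
python3 -m creep '[[0,0,0,0,0,0,8.5],[0,0,0,0,0,0,8.5]]';python3 -m creep '[[-0.0115,0.0102,0,2.8,-0.9,3,8.5],[0,0,0,2.8,-0.9,3,8.5],[0,0,0,0,0,0,8.5]]';python3 go.py .537 .1015 .13;
```

```text
t: 5.65
ee_pos: [0.5012, 0.1499, 0.1847]
orientation: [[0.312, -0.95, 0.009], [-0.95, -0.312, 0.014], [-0.01, -0.012, -1.0]]
force: [-0.6, -0.3, 0.2]
finger_gap: 0.085
t: 5.95
ee_pos: [0.5388, 0.1034, 0.1266]
orientation: [[0.322, -0.947, 0.009], [-0.947, -0.322, 0.001], [0.002, -0.008, -1.0]]
force: [-0.6, -0.3, 0.5]
finger_gap: 0.0849
t 5.95 j [0.0496 0.4841 1.6128 0.0007 1.036  2.8625] gap 0.08493630166244386 F [-0.558  -0.3232  0.4604] M [ 0.0004  0.0257 -0.037 ]
pos [0.5388 0.1034 0.1266] shift tool cm [ 0.125   0.2246 -0.3443]
level rot tool [-0.0085 -0.0018  0.    ] yaw y -161.19012877386803
```

```bash
python3 -m creep '[[0,0,0,0,0,0,8.5],[0,0,0,0,0,0,8.5]]';python3 go.py .537 .1015 .087
```

```text
t: 6.15
ee_pos: [0.5389, 0.1038, 0.1277]
orientation: [[0.324, -0.946, 0.009], [-0.946, -0.324, 0.002], [0.002, -0.009, -1.0]]
force: [-0.1, -0.1, 0.8]
finger_gap: 0.0849
t 6.15 j [0.05   0.4828 1.6116 0.0013 1.0379 2.861 ] gap 0.084904493712102 F [-0.1001 -0.1096  0.8259] M [ 0.0016 -0.0324 -0.0606]
pos [0.5389 0.1038 0.1277] shift tool cm [0.1497 0.2941 4.0684]
level rot tool [-0.0093 -0.0016  0.    ] yaw y -161.09538547598976
```

```bash
python3 -m creep '[[-0.009,-0.0016,0,0.15,0.3,1.5,8.5],[0,0,0,0,0,1.5,8.5],[0,0,0,0,0,0,8.5]]';python3 go.py .537 .1015 .087
```

```text
t: 6.45
ee_pos: [0.5367, 0.103, 0.0985]
orientation: [[0.327, -0.945, 0.004], [-0.945, -0.327, 0.0], [0.001, -0.004, -1.0]]
force: [-0.5, 1.0, -0.2]
finger_gap: 0.0849
t 6.45 j [0.0492 0.5186 1.6446 0.0003 0.9744 2.8571] gap 0.08494779016559452 F [-0.5389  0.9701 -0.1859] M [-0.0018  0.015   0.0031]
pos [0.5367 0.103  0.0985] shift tool cm [0.1536 0.0245 1.154 ]
level rot tool [-0.0039 -0.0009  0.    ] yaw y -160.88979160918308
```

```bash
python3 -m creep '[[-0.004,0,0,0.2,0.05,1.2,8.5],[0,0,0,0,0,0.05,5],[0,0,0,0,0,0.05,3.5],[0,0,0,0,0,0.05,3.5],[0,0,0,0,0,0,3.5],[0,0,0,0,0,0,3.5]]';python3 go.py .537 .1015 .087
```

```text
t: 7.05
ee_pos: [0.5372, 0.1016, 0.0854]
orientation: [[0.329, -0.944, 0.002], [-0.944, -0.329, -0.001], [0.001, -0.001, -1.0]]
force: [0.5, -0.5, -2.0]
finger_gap: 0.0396
t 7.05 j [ 0.0472  0.5376  1.6544 -0.0012  0.9478  2.8542] gap 0.03964223773368612 F [ 0.4693 -0.4637 -2.0253] M [ 0.0156  0.0374 -0.0309]
pos [0.5372 0.1016 0.0854] shift tool cm [ 0.0007  0.0208 -0.1567]
level rot tool [-0.0014 -0.0014  0.    ] yaw y -160.79109052503904
```

```bash
python3 -m creep '[[0,0,-0.149,0,0,-0.02,3.5],[0,0,-0.149,0,0,-0.02,3.5],[0,0,-0.149,0,0,-0.02,3.5],[0,0,-0.149,0,0,-0.02,3.5],[0,0,-0.149,0,0,-0.02,3.5],[0,0,-0.149,0,0,-0.02,3.5]]';python3 go.py .537 .1015 .0865
python3 - <<'E'
from h import *
im,d=manip.grab_frame("wrist"); save(im,"w2.png")
E
```

```text
t: 7.65
ee_pos: [0.5364, 0.1015, 0.0861]
orientation: [[0.946, -0.324, 0.0], [-0.324, -0.946, -0.001], [0.0, 0.001, -1.0]]
force: [-0.8, 0.6, -1.9]
finger_gap: 0.0396
t 7.65 j [ 0.0471  0.5364  1.6545 -0.0011  0.9507  1.9489] gap 0.0395561693054624 F [-0.7762  0.5955 -1.8991] M [-0.0441  0.0215 -0.0107]
pos [0.5364 0.1015 0.0861] shift tool cm [ 0.0544 -0.0172 -0.0413]
level rot tool [ 0.0008 -0.0003  0.    ] yaw y -108.92714022555329
```

View pics/w2.png

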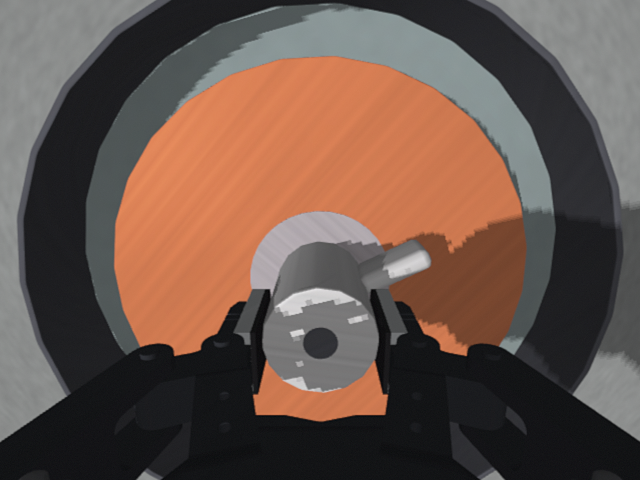

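The fingers hold the body above the wings. The wing at (260,410) lies where a turn together with the gripper would put it, so the cap turns with the gripper and nothing slips. Next the rest of stroke 1.

```bash
python3 -m creep '[[0,0,-0.149,0,0,-0.02,3.5],[0,0,-0.149,0,0,-0.02,3.5],[0,0,-0.149,0,0,-0.02,3.5],[0,0,-0.149,0,0,-0.02,3.5],[0,0,-0.149,0,0,-0.02,3.5],[0,0,-0.149,0,0,-0.02,3.5],[0,0,-0.149,0,0,-0.02,3.5],[0,0,-0.149,0,0,-0.02,3.5],[0,0,-0.149,0,0,-0.02,3.5],[0,0,-0.149,0,0,-0.02,3.5],[0,0,-0.149,0,0,-0.02,3.5],[0,0,-0.149,0,0,-0.02,3.5],[0,0,-0.149,0,0,-0.02,3.5],[0,0,-0.149,0,0,-0.02,3.5],[0,0,-0.149,0,0,-0.02,3.5],[0,0,-0.149,0,0,-0.02,3.5],[0,0,-0.149,0,0,-0.02,3.5],[0,0,-0.149,0,0,-0.02,3.5]]';python3 go.py .537 .1015 .090
```

```text
t: 9.5
ee_pos: [0.536, 0.1013, 0.0892]
orientation: [[-0.713, 0.701, -0.001], [0.701, 0.713, -0.001], [-0.0, -0.001, -1.0]]
force: [-0.3, 0.4, -1.5]
finger_gap: 0.0397
t 9.5 j [ 0.0467  0.5319  1.6522 -0.0009  0.9583 -0.7473] gap 0.03965870581677086 F [-0.338   0.4465 -1.5072] M [-0.0063 -0.057   0.0107]
pos [0.536  0.1013 0.0892] shift tool cm [-0.0548  0.0867 -0.0836]
level rot tool [-0.0011  0.      0.    ] yaw y 45.52013425104331
```

```bash
python3 -m creep '[[0,0,-0.149,0,0,-0.02,3.5],[0,0,-0.149,0,0,-0.02,3.5],[0,0,-0.149,0,0,-0.02,3.5],[0,0,-0.149,0,0,-0.02,3.5],[0,0,-0.149,0,0,-0.02,3.5],[0,0,-0.149,0,0,-0.02,3.5],[0,0,-0.149,0,0,-0.02,3.5],[0,0,-0.149,0,0,-0.02,3.5],[0,0,-0.149,0,0,-0.02,3.5],[0,0,-0.149,0,0,-0.02,3.5],[0,0,-0.149,0,0,-0.02,3.5],[0,0,-0.149,0,0,-0.02,3.5],[0,0,-0.149,0,0,-0.02,3.5],[0,0,-0.149,0,0,-0.02,3.5],[0,0,-0.149,0,0,-0.02,3.5]]';python3 go.py .537 .1015 .094
```

```text
t: 11.0
ee_pos: [0.536, 0.1012, 0.092]
orientation: [[-0.097, -0.995, -0.0], [-0.995, 0.097, -0.001], [0.001, 0.0, -1.0]]
force: [0.1, 0.7, -1.5]
finger_gap: 0.0396
t 11.0 j [ 0.0463  0.5278  1.6498 -0.0006  0.9645 -2.9978] gap 0.0396494256818738 F [ 0.0956  0.7414 -1.5335] M [-0.0176 -0.014  -0.0063]
pos [0.536  0.1012 0.092 ] shift tool cm [-0.0423 -0.0986 -0.1965]
level rot tool [ 0.0004 -0.0006  0.    ] yaw y 174.43625669824257
```

```bash
python3 -m creep '[[0,0,0,0,0,0,8.5],[0,0,0,0,0,0,8.5],[0,0,0,0,0,0,8.5],[0,0,0,0,0,-3,8.5],[0,0,0.149,0,0,0,8.5],[0,0,0.149,0,0,0,8.5],[0,0,0.149,0,0,0,8.5],[0,0,0.149,0,0,0,8.5],[0,0,0.149,0,0,0,8.5],[0,0,0.149,0,0,0,8.5],[0,0,0.149,0,0,0,8.5],[0,0,0.149,0,0,0,8.5]]';python3 go.py .5365 .1013 .135
```

```text
t: 12.2
ee_pos: [0.5369, 0.1012, 0.1247]
orientation: [[-0.968, -0.251, 0.003], [-0.251, 0.968, -0.0], [-0.002, -0.001, -1.0]]
force: [0.1, 0.3, -0.1]
finger_gap: 0.085
t 12.2 j [ 0.0463  0.4858  1.6158 -0.0005  1.0374 -1.7781] gap 0.08495756653513965 F [ 0.061   0.2956 -0.0824] M [ 0.0045 -0.0049  0.0041]
pos [0.5369 0.1012 0.1247] shift tool cm [ 0.0326  0.0151 -1.0254]
level rot tool [-0.0009  0.0024  0.    ] yaw y 104.54529450030665
```

```bash
python3 -m creep '[[0,0,0.149,0,0,0,8.5],[0,0,0.149,0,0,0,8.5],[0,0,0.149,0,0,0,8.5],[0,0,0.149,0,0,0,8.5],[0,0,0.149,0,0,0,8.5],[0,0,0.149,0,0,0,8.5],[0,0,0.149,0,0,0,8.5],[0,0,0.149,0,0,0,8.5],[0,0,0.149,0,0,0,8.5],[0,0,0.149,0,0,0,8.5],[0,0,0.149,0,0,0,8.5],[0,0,0.149,0,0,0,8.5],[0,0,0.149,0,0,0,8.5],[0,0,0.149,0,0,0,8.5],[0,0,0.149,0,0,0,8.5],[0,0,0.149,0,0,0,8.5],[0,0,0.149,0,0,0,8.5],[0,0,0.149,0,0,0,8.5],[0,0,0.149,0,0,0,8.5],[0,0,0.149,0,0,0,8.5]]'
python3 -m creep '[[0,0,0.149,0,0,0,8.5],[0,0,0.149,0,0,0,8.5],[0,0,0.149,0,0,0,8.5],[0,0,0.149,0,0,0,8.5],[0,0,0.149,0,0,0,8.5],[0,0,0.149,0,0,0,8.5],[0,0,0.149,0,0,0,8.5],[0,0,0.149,0,0,0,8.5],[0,0,0.149,0,0,0,8.5],[0,0,0.149,0,0,0,8.5],[0,0,0,0,0,0,8.5]]'
python3 go.py .5365 .1013 .0945
python3 - <<'E'
from h import *
for cam in("wrist","scene"):
    im,p=cloud(cam); p=p.reshape(-1,3); n=np.hypot(p[:,0]-.5365,p[:,1]-.1013)
    t=p[(n<.018)&(p[:,2]>.1)&(p[:,2]<.13)]; print(cam,len(t),np.median(t,0),(t.min(0)+t.max(0))/2)
    w=p[(n>.026)&(n<.05)&(p[:,2]>.072)&(p[:,2]<.105)]
    if len(w): print(w[:,2].max(),w.mean(0),len(w))
E
```

```text
t: 14.2
ee_pos: [0.5378, 0.1013, 0.1268]
orientation: [[0.923, 0.385, 0.006], [0.385, -0.923, -0.0], [0.006, 0.002, -1.0]]
force: [-0.0, -0.3, -1.6]
finger_gap: 0.0849
t: 15.3
ee_pos: [0.5382, 0.1014, 0.1278]
orientation: [[0.446, -0.895, 0.008], [-0.895, -0.446, 0.0], [0.004, -0.008, -1.0]]
force: [0.9, -0.7, 0.8]
finger_gap: 0.0852
t 15.3 j [ 0.0464  0.4813  1.6139 -0.0003  1.038   2.726 ] gap 0.0851803832099876 F [ 0.9415 -0.716   0.8059] M [-0.0435  0.0149  0.0136]
pos [0.5382 0.1014 0.1278] shift tool cm [-0.081   0.1798  3.3278]
level rot tool [-0.0076 -0.0036  0.    ] yaw y -153.52490323423805
wrist 5000 [0.53675463 0.10072111 0.11813658] [0.53653195 0.10121379 0.11801724]
0.09296861518107893 [0.53713577 0.09891717 0.08747114] 2159
scene 131 [0.53201604 0.10985357 0.12081192] [0.53648801 0.10704543 0.11160292]
0.09588711495418734 [0.56990069 0.11590071 0.08906473] 124
```

The cap has risen to about 0.118, so the thread is working. Regrip.

```bash
python3 -m creep '[[-0.0076,-0.0036,0,-0.08,0.18,1.7,8.5],[0,0,0,0,0,1.7,8.5],[0,0,0,0,0,0.05,5],[0,0,0,0,0,0.05,3.5],[0,0,0,0,0,0,3.5],[0,0,0,0,0,0,3.5]]';python3 go.py .5365 .1013 .094
```

```text
t: 16.0
ee_pos: [0.5378, 0.1014, 0.0942]
orientation: [[0.46, -0.888, 0.004], [-0.888, -0.46, 0.0], [0.002, -0.003, -1.0]]
force: [0.7, -0.1, -0.6]
finger_gap: 0.0399
t 16.0 j [ 0.0463  0.5255  1.6464 -0.0001  0.9659  2.7098] gap 0.039905469697013564 F [ 0.748  -0.1233 -0.6155] M [0.0212 0.0092 0.0153]
pos [0.5378 0.1014 0.0942] shift tool cm [-0.0535  0.1146  0.0232]
level rot tool [-0.0034 -0.0016  0.    ] yaw y -152.6046715111546
```

```bash
python3 -m creep '[[0,0,-0.149,0,0,-0.02,3.5],[0,0,-0.149,0,0,-0.02,3.5],[0,0,-0.149,0,0,-0.02,3.5],[0,0,-0.149,0,0,-0.02,3.5],[0,0,-0.149,0,0,-0.02,3.5],[0,0,-0.149,0,0,-0.02,3.5],[0,0,-0.149,0,0,-0.02,3.5],[0,0,-0.149,0,0,-0.02,3.5],[0,0,-0.149,0,0,-0.02,3.5],[0,0,-0.149,0,0,-0.02,3.5],[0,0,-0.149,0,0,-0.02,3.5],[0,0,-0.149,0,0,-0.02,3.5],[0,0,-0.149,0,0,-0.02,3.5],[0,0,-0.149,0,0,-0.02,3.5],[0,0,-0.149,0,0,-0.02,3.5],[0,0,-0.149,0,0,-0.02,3.5],[0,0,-0.149,0,0,-0.02,3.5],[0,0,-0.149,0,0,-0.02,3.5],[0,0,-0.149,0,0,-0.02,3.5],[0,0,-0.149,0,0,-0.02,3.5]]'
python3 -m creep '[[0,0,-0.149,0,0,-0.02,3.5],[0,0,-0.149,0,0,-0.02,3.5],[0,0,-0.149,0,0,-0.02,3.5],[0,0,-0.149,0,0,-0.02,3.5],[0,0,-0.149,0,0,-0.02,3.5],[0,0,-0.149,0,0,-0.02,3.5],[0,0,-0.149,0,0,-0.02,3.5],[0,0,-0.149,0,0,-0.02,3.5],[0,0,-0.149,0,0,-0.02,3.5],[0,0,-0.149,0,0,-0.02,3.5],[0,0,-0.149,0,0,-0.02,3.5],[0,0,-0.149,0,0,-0.02,3.5],[0,0,-0.149,0,0,-0.02,3.5],[0,0,-0.149,0,0,-0.02,3.5],[0,0,-0.149,0,0,-0.02,3.5],[0,0,-0.149,0,0,-0.02,3.5],[0,0,-0.149,0,0,-0.02,3.5],[0,0,-0.149,0,0,-0.02,3.5]]'
python3 go.py .5365 .1013 .1
```

```text
t: 18.0
ee_pos: [0.5358, 0.1008, 0.1003]
orientation: [[-0.335, 0.942, 0.001], [0.942, 0.335, -0.001], [-0.001, 0.001, -1.0]]
force: [1.2, -0.4, -5.2]
finger_gap: 0.0395
t: 19.8
ee_pos: [0.5361, 0.1007, 0.1041]
orientation: [[-0.099, -0.995, 0.003], [-0.995, 0.099, -0.001], [0.001, -0.003, -1.0]]
force: [1.6, 0.2, -3.3]
finger_gap: 0.04
t 19.8 j [ 0.0457  0.5106  1.6403 -0.0011  0.9881 -2.9957] gap 0.03997908500358325 F [ 1.5828  0.2157 -3.3098] M [ 0.0406 -0.2451 -0.0325]
pos [0.5361 0.1007 0.1041] shift tool cm [-0.0594 -0.0291  0.408 ]
level rot tool [-0.0027 -0.0005  0.    ] yaw y 174.29486783869305
```

```bash
python3 -m creep '[[0,0,0,0,0,0,8.5],[0,0,0,0,0,0,8.5],[0,0,0,0,0,0,8.5],[0,0,0,0,0,-3,8.5],[0,0,0.149,0,0,0,8.5],[0,0,0.149,0,0,0,8.5],[0,0,0.149,0,0,0,8.5],[0,0,0.149,0,0,0,8.5],[0,0,0.149,0,0,0,8.5],[0,0,0.149,0,0,0,8.5],[0,0,0.149,0,0,0,8.5],[0,0,0.149,0,0,0,8.5],[0,0,0.149,0,0,0,8.5],[0,0,0.149,0,0,0,8.5],[0,0,0.149,0,0,0,8.5],[0,0,0.149,0,0,0,8.5],[0,0,0.149,0,0,0,8.5],[0,0,0.149,0,0,0,8.5],[0,0,0.149,0,0,0,8.5],[0,0,0.149,0,0,0,8.5]]'
python3 -m creep '[[0,0,0.149,0,0,0,8.5],[0,0,0.149,0,0,0,8.5],[0,0,0.149,0,0,0,8.5],[0,0,0.149,0,0,0,8.5],[0,0,0.149,0,0,0,8.5],[0,0,0.149,0,0,0,8.5],[0,0,0.149,0,0,0,8.5],[0,0,0,0,0,0,8.5]]'
python3 go.py .5365 .1013 .1015
python3 - <<'E'
from h import *
for cam in("wrist","scene"):
    im,p=cloud(cam); p=p.reshape(-1,3); n=np.hypot(p[:,0]-.5365,p[:,1]-.1013)
    t=p[(n<.018)&(p[:,2]>.1)&(p[:,2]<.133)]; print(cam,len(t),np.median(t,0),(t.min(0)+t.max(0))/2)
    w=p[(n>.026)&(n<.05)&(p[:,2]>.072)&(p[:,2]<.112)]
    if len(w): 
        print(np.percentile(w[:,2],98),w.mean(0),len(w)); u,sv,vt=np.linalg.svd(w[:,:2]-w[:,:2].mean(0)); print(np.degrees(np.arctan2(vt[0,1],vt[0,0])))
    if cam=="wrist": save(im,"w3.png")
E
```

```text
t: 21.8
ee_pos: [0.5386, 0.1009, 0.1426]
orientation: [[-0.589, 0.808, 0.014], [0.808, 0.589, -0.0], [-0.008, 0.011, -1.0]]
force: [-0.3, 0.6, 0.0]
finger_gap: 0.0854
t: 22.6
ee_pos: [0.5393, 0.1009, 0.1454]
orientation: [[0.412, 0.911, 0.018], [0.911, -0.412, -0.0], [0.007, 0.016, -1.0]]
force: [0.1, 0.7, 0.1]
finger_gap: 0.0853
t 22.6 j [ 0.0458  0.4577  1.5982 -0.0011  1.0678  0.4706] gap 0.08526668282244691 F [0.0752 0.703  0.0658] M [-0.0288 -0.0246  0.0909]
pos [0.5393 0.1009 0.1454] shift tool cm [-0.1097 -0.3481  4.3819]
level rot tool [ 0.0163 -0.0072  0.    ] yaw y -24.31160238810161
wrist 4458 [0.53666627 0.10184889 0.12536602] [0.53644744 0.10126729 0.12534863]
0.09932578347232154 [0.53877989 0.10252407 0.0948143 ] 1924
169.89006474949866
scene 334 [0.53844002 0.1024806  0.12791023] [0.53655088 0.1010913  0.11528412]
0.10215250809736973 [0.54173149 0.10284981 0.09500919] 258
-10.47334911997628
```

View pics/w3.png

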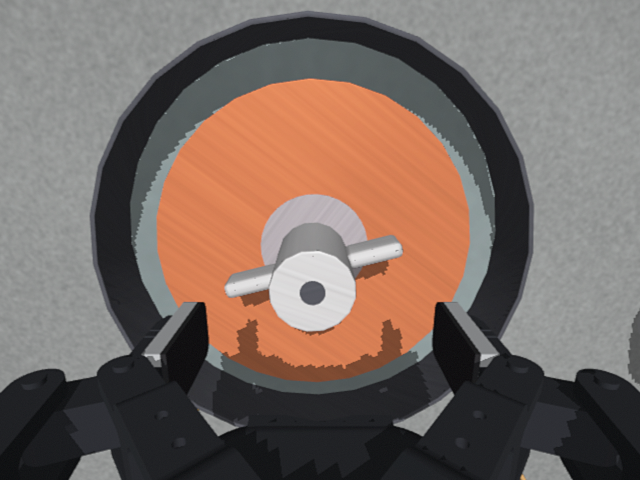

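Wings at −10.3° mean 665° turned in all. The cap top is at 0.1255, the axis still (0.5365, 0.1012). Third stroke of about 175°.

```bash
python3 -m creep '[[0.0163,-0.0072,0,-0.11,-0.35,1.5,8.5],[0,0,0,0,0,1.4,8.5],[0,0,0,0,0,0,8.5]]';python3 go.py .5365 .1013 .1015
```

```text
t: 23.0
ee_pos: [0.5354, 0.1014, 0.1142]
orientation: [[0.401, 0.916, -0.002], [0.916, -0.401, -0.0], [-0.001, -0.002, -1.0]]
force: [0.1, -0.7, 0.1]
finger_gap: 0.0851
t 23.0 j [ 0.0464  0.4988  1.6277 -0.      1.0171  0.4587] gap 0.08511991327735552 F [ 0.1396 -0.6507  0.0913] M [-0.034  -0.0283 -0.0305]
pos [0.5354 0.1014 0.1142] shift tool cm [0.0414 0.109  1.2667]
level rot tool [-0.0018  0.0009  0.    ] yaw y -23.62041716692335
```

```bash
python3 -m creep '[[0,0,0,0.04,0.1,1.27,8.5],[0,0,0,0,0,0.03,5],[0,0,0,0,0,0.03,3.5],[0,0,0,0,0,0,3.5],[0,0,0,0,0,0,3.5],[0,0,-0.149,0,0,-0.02,3.5],[0,0,-0.149,0,0,-0.02,3.5],[0,0,-0.149,0,0,-0.02,3.5],[0,0,-0.149,0,0,-0.02,3.5],[0,0,-0.149,0,0,-0.02,3.5],[0,0,-0.149,0,0,-0.02,3.5],[0,0,-0.149,0,0,-0.02,3.5],[0,0,-0.149,0,0,-0.02,3.5],[0,0,-0.149,0,0,-0.02,3.5],[0,0,-0.149,0,0,-0.02,3.5],[0,0,-0.149,0,0,-0.02,3.5],[0,0,-0.149,0,0,-0.02,3.5],[0,0,-0.149,0,0,-0.02,3.5],[0,0,-0.149,0,0,-0.02,3.5],[0,0,-0.149,0,0,-0.02,3.5]]'
python3 go.py .5365 .1013 .1015
python3 -m creep '[[0,0,-0.149,0,0,-0.02,3.5],[0,0,-0.149,0,0,-0.02,3.5],[0,0,-0.149,0,0,-0.02,3.5],[0,0,-0.149,0,0,-0.02,3.5],[0,0,-0.149,0,0,-0.02,3.5],[0,0,-0.149,0,0,-0.02,3.5],[0,0,0,0,0,0,3.5]]'
python3 go.py .5365 .1013 .1015
python3 - <<'E'
from h import *
for cam in("wrist",):
    im,p=cloud(cam); p=p.reshape(-1,3); n=np.hypot(p[:,0]-.5365,p[:,1]-.1013)
    t=p[(n<.016)&(p[:,2]>.11)&(p[:,2]<.145)]; print(cam,len(t),np.median(t,0))
E
```

```text
t: 25.0
ee_pos: [0.5358, 0.1014, 0.1042]
orientation: [[-0.963, -0.271, -0.002], [-0.271, 0.963, 0.0], [0.002, 0.001, -1.0]]
force: [0.1, -0.8, -2.4]
finger_gap: 0.0401
t 25.0 j [ 0.0464  0.5123  1.6366  0.0001  0.995  -1.799 ] gap 0.040126257543860816 F [ 0.1241 -0.7781 -2.4196] M [ 0.0316 -0.0518  0.0426]
pos [0.5358 0.1014 0.1042] shift tool cm [-0.0666 -0.0269  0.274 ]
level rot tool [ 0.0006 -0.0022  0.    ] yaw y 105.72592714301776
t: 25.7
ee_pos: [0.5357, 0.1014, 0.1063]
orientation: [[-0.384, -0.923, -0.001], [-0.923, 0.384, 0.0], [0.0, 0.001, -1.0]]
force: [1.1, -0.2, -1.5]
finger_gap: 0.0402
t 25.7 j [ 0.0464  0.5089  1.6357  0.0002  0.9983 -2.7006] gap 0.04020332793199337 F [ 1.0642 -0.1971 -1.5004] M [ 0.0377 -0.0647  0.0078]
pos [0.5357 0.1014 0.1063] shift tool cm [-0.0223 -0.083   0.4844]
level rot tool [ 0.0012 -0.0004  0.    ] yaw y 157.38824497364655
wrist 6030 [0.53622414 0.10078928 0.13235794]
```

The cap is at +20 mm after 846°, so the thread should be free. Lift straight up, gently at first.

```bash
python3 -m creep '[[0,0,0,0,0,-0.5,3.5],[0,0,0,0,0,-0.5,3.5],[0,0,0,0,0,0,3.5]]'; python3 go.py .5365 .1013 .165
python3 - <<'E'
from h import *
im,p=cloud("wrist"); p=p.reshape(-1,3); n=np.hypot(p[:,0]-.5365,p[:,1]-.1013)
t=p[(n<.016)&(p[:,2]>.11)&(p[:,2]<.16)]; print(len(t),np.median(t,0))
E
```

```text
t: 26.05
ee_pos: [0.5359, 0.1014, 0.1174]
orientation: [[-0.395, -0.918, -0.001], [-0.918, 0.395, 0.0], [0.0, 0.001, -1.0]]
force: [0.6, 1.0, -1.9]
finger_gap: 0.04
t 26.05 j [ 0.0464  0.495   1.6237  0.0001  1.0235 -2.6888] gap 0.04001304655218368 F [ 0.5687  0.9682 -1.8609] M [-0.0062  0.0283  0.0224]
pos [0.5359 0.1014 0.1174] shift tool cm [-0.0133 -0.0538 -4.7597]
level rot tool [ 0.0007 -0.0002  0.    ] yaw y 156.70726923125915
6030 [0.53632098 0.10077026 0.1434223 ]
```

```bash
python3 -m creep '[[0,0,0,0,0,-1,3.5],[0,0,0,0,0,-1,3.5],[0,0,0,0,0,-1,3.5],[0,0,0,0,0,-1,3.5],[0,0,0,0,0,-1,3.5],[0,0,0,0,0,0,3.5],[0,0,0,0,0,0,3.5]]'; python3 go.py .5395 -.2325 .17
python3 - <<'E'
from h import *
im,p=cloud("wrist"); save(im,"w4.png"); p=p.reshape(-1,3); n=np.hypot(p[:,0]-.5365,p[:,1]-.1013)
t=p[(n<.016)&(p[:,2]>.14)&(p[:,2]<.22)]; print(len(t),np.median(t,0))
E
```

```text
t: 26.8
ee_pos: [0.5359, 0.1015, 0.1729]
orientation: [[-0.397, -0.918, 0.001], [-0.918, 0.397, 0.0], [-0.0, -0.0, -1.0]]
force: [1.0, -0.3, -2.7]
finger_gap: 0.0398
t 26.8 j [ 0.0465  0.4314  1.5566  0.0002  1.153  -2.6873] gap 0.039767925058601786 F [ 0.9675 -0.2705 -2.663 ] M [-0.0414  0.0251 -0.0321]
pos [0.5359 0.1015 0.1729] shift tool cm [ 30.5143 -13.5774   0.2826]
level rot tool [-0.0004  0.0004  0.    ] yaw y 156.63074645014905
6014 [0.53623114 0.10070606 0.19893672]
```

View pics/w4.png

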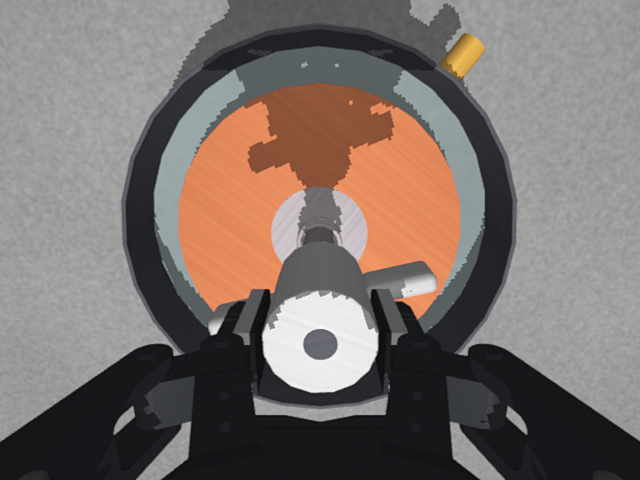

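The cap is clear of the spindle and its top is at 0.199 (about +85 mm). Joint 6 is near its end, so I turn back 0.6 rad before travelling.

```bash
python3 -m creep '[[0,0,0.149,0,0,0,3.5],[0,0,0.149,0,0,0,3.5],[0,0,0.149,0,0,0,3.5],[0,0,0.149,0,0,0,3.5],[0,0,0.149,0,0,0,3.5],[0,0,0,0,0,0,3.5]]'; python3 go.py .5395 -.2325 .17
```

```text
t: 27.45
ee_pos: [0.5341, 0.1014, 0.1695]
orientation: [[-0.919, -0.395, -0.006], [-0.395, 0.919, -0.0], [0.006, 0.002, -1.0]]
force: [0.5, -0.9, -2.6]
finger_gap: 0.0402
t 27.45 j [ 0.0464  0.4352  1.5607  0.0003  1.1517 -1.9306] gap 0.040154360953860005 F [ 0.5362 -0.85   -2.615 ] M [-0.0578  0.0137 -0.0125]
pos [0.5341 0.1014 0.1695] shift tool cm [ 12.6908 -30.8861  -0.0521]
level rot tool [ 0.0023 -0.0055  0.    ] yaw y 113.27031688461294
```

```bash
python3 -m creep '[[0.002,-0.0055,0,0.6,-1.4,-0.1,3.5],[0,0,0,1.2,-2.9,-0.05,3.5],[0,0,0,1.2,-2.9,-0.05,3.5],[0,0,0,1.2,-2.9,-0.05,3.5],[0,0,0,1.2,-2.9,-0.05,3.5],[0,0,0,1.2,-2.9,-0.05,3.5],[0,0,0,1.2,-2.9,-0.05,3.5],[0,0,0,1.2,-2.9,-0.05,3.5],[0,0,0,1.2,-2.9,-0.05,3.5],[0,0,0,1.2,-2.9,-0.05,3.5],[0,0,0,0.6,-1.4,0,3.5],[0,0,0,0,0,0,3.5],[0,0,0,0,0,0,3.5]]'; python3 go.py .5395 -.2325 .17
```

```text
t: 28.75
ee_pos: [0.5393, -0.231, 0.1721]
orientation: [[-0.9, -0.435, -0.004], [-0.435, 0.9, -0.001], [0.004, 0.001, -1.0]]
force: [-0.0, -0.4, -2.5]
finger_gap: 0.04
t 28.75 j [-0.5339  0.5062  1.4327 -0.003   1.206  -2.5537] gap 0.03998848774538705 F [-0.01   -0.4426 -2.5314] M [ 0.0601 -0.0036 -0.0099]
pos [ 0.5393 -0.231   0.1721] shift tool cm [ 0.0429 -0.1406  0.2136]
level rot tool [ 0.0012 -0.0042  0.    ] yaw y 115.79082055432474
```

```bash
python3 -m creep '[[0.001,-0.004,0,0.04,-0.14,1.5,3.5],[0,0,0,0,0,2,3.5],[0,0,0,0,0,2,3.5],[0,0,0,0,0,2,3.5],[0,0,0,0,0,2,3.5],[0,0,0,0,0,1.5,3.5],[0,0,0,0,0,1,3.5],[0,0,0,0,0,0,3.5]]'; python3 go.py .5395 -.2325 .037
python3 - <<'E'
from h import *
for cam in ("wrist","top"):
    im,p=cloud(cam); save(im[130:330,280:480] if cam=="top" else im,"d_%s.png"%cam); p=p.reshape(-1,3); n=np.hypot(p[:,0]-.5393,p[:,1]+.2325)
    t=p[(n<.016)&(p[:,2]>.03)&(p[:,2]<.13)]; print(cam,len(t),np.median(t,0))
    f=p[(n>.055)&(n<.07)&(p[:,2]<.015)]; print(len(f),np.median(f[:,2]))
E
```

```text
t: 29.55
ee_pos: [0.5402, -0.2205, 0.0495]
orientation: [[-0.892, -0.452, 0.0], [-0.452, 0.892, 0.003], [-0.002, 0.002, -1.0]]
force: [-0.8, -0.2, -1.9]
finger_gap: 0.0401
t 29.55 j [-0.5203  0.6423  1.5731  0.0033  0.9274 -2.5621] gap 0.04005259044587468 F [-0.7581 -0.2178 -1.8593] M [ 0.025   0.0164 -0.0547]
pos [ 0.5402 -0.2205  0.0495] shift tool cm [ 0.6078 -1.0358  1.246 ]
level rot tool [0.0024 0.0016 0.    ] yaw y 116.87249577972024
wrist 12220 [ 0.53551314 -0.23499492  0.07608777]
14815 0.0035636779830601484
top 0 [nan nan nan]
88 0.0038527414505740154
  return _methods._mean(a, axis=axis, dtype=dtype,
  ret = um.true_divide(
```

View pics/d_wrist.png

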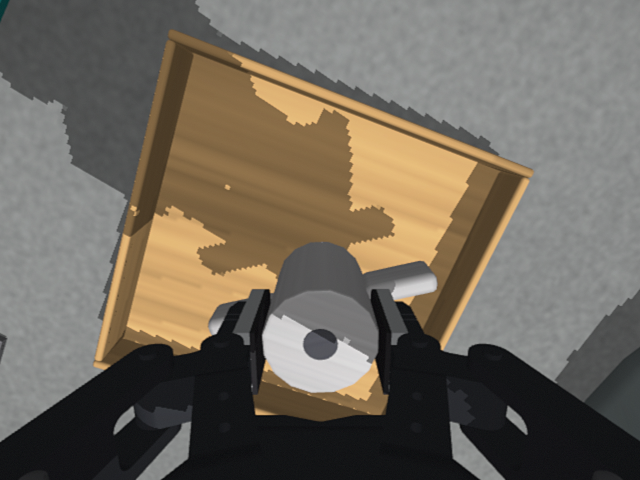

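The wooden tray is under the cap. The cap's bottom is about 15 mm above the floor, and the tool is 12 mm off centre. Recentre, then lower in small steps.

```bash
python3 -m creep '[[0.0024,0.0016,0,0.3,-0.5,-0.1,3.5],[0,0,0,0.3,-0.5,0,3.5],[0,0,0,0,0,0,3.5],[0,0,0,0,0,0.5,3.5],[0,0,0,0,0,0.4,3.5],[0,0,0,0,0,0,3.5]]'; python3 go.py .5395 -.2325 .034
python3 - <<'E'
from h import *
im,p=cloud("wrist"); p=p.reshape(-1,3); s=manip.observe()["ee_pos"]; n=np.hypot(p[:,0]-s[0],p[:,1]-s[1])
t=p[(n<.014)&(p[:,2]>.03)&(p[:,2]<.13)]; print(len(t),np.median(t,0))
E
```

```text
t: 30.25
ee_pos: [0.5421, -0.2356, 0.0459]
orientation: [[-0.892, -0.451, 0.008], [-0.451, 0.892, -0.005], [-0.005, -0.008, -1.0]]
force: [-0.4, -0.7, -1.8]
finger_gap: 0.0401
t 30.25 j [-0.5394  0.6534  1.5626 -0.0003  0.9159 -2.5782] gap 0.04008549555484111 F [-0.4009 -0.6853 -1.8087] M [0.0138 0.0277 0.048 ]
pos [ 0.5421 -0.2356  0.0459] shift tool cm [0.0966 0.3988 1.1895]
level rot tool [-0.0084  0.005   0.    ] yaw y 116.82447862990585
8025 [ 0.53569973 -0.23803317  0.07260135]
```

```bash
python3 -m creep '[[-0.0084,0.005,0,0,0,0.3,3.5],[0,0,0,0,0,0.3,3.5],[0,0,0,0,0,0.2,3.5],[0,0,0,0,0,0,3.5]]'; python3 go.py .5395 -.2325 .034
python3 -m creep '[[0,0,0,0,0,0.15,3.5],[0,0,0,0,0,0,3.5]]'; python3 go.py .5395 -.2325 .034
```

```text
t: 30.7
ee_pos: [0.5421, -0.2353, 0.0371]
orientation: [[-0.892, -0.452, -0.001], [-0.452, 0.892, 0.001], [0.001, 0.001, -1.0]]
force: [-0.6, 0.7, -1.7]
finger_gap: 0.0401
t 30.7 j [-0.5392  0.6705  1.5582  0.0001  0.9143 -2.5786] gap 0.04009348365874714 F [-0.5792  0.6657 -1.7252] M [-0.0372  0.0253  0.0049]
pos [ 0.5421 -0.2353  0.0371] shift tool cm [0.107  0.3686 0.3108]
level rot tool [ 0.0012 -0.0007  0.    ] yaw y 116.84584401487155
t: 30.9
ee_pos: [0.5421, -0.2352, 0.0354]
orientation: [[-0.892, -0.452, -0.001], [-0.452, 0.892, 0.001], [0.001, 0.001, -1.0]]
force: [0.3, -1.1, -1.2]
finger_gap: 0.0397
t 30.9 j [-0.5391  0.6729  1.5594  0.0001  0.9109 -2.5785] gap 0.03974247996076835 F [ 0.2689 -1.1069 -1.1895] M [-0.0097  0.0309 -0.0124]
pos [ 0.5421 -0.2352  0.0354] shift tool cm [0.1105 0.361  0.1389]
level rot tool [ 0.0013 -0.0008  0.    ] yaw y 116.85073069330247
```

Continue in 0.5–1 mm steps until the floor carries it.

```bash
for i in 1; do python3 -m creep '[[0,0,0,0,0,0.08,3.5],[0,0,0,0,0,0,3.5]]'; python3 -m creep '[[0,0,0,0,0,0.08,3.5],[0,0,0,0,0,0,3.5]]'; done
python3 - <<'E'
from h import *
im,p=cloud("wrist"); p=p.reshape(-1,3); s=manip.observe()["ee_pos"]; n=np.hypot(p[:,0]-s[0],p[:,1]-s[1])
t=p[(n<.014)&(p[:,2]>.03)&(p[:,2]<.13)]; print(len(t),np.median(t,0))
f=p[(n>.055)&(n<.07)&(p[:,2]<.015)]; print(len(f),np.median(f[:,2]))
E
```

```text
t: 31.1
ee_pos: [0.5423, -0.2353, 0.0348]
orientation: [[-0.892, -0.452, -0.001], [-0.452, 0.892, 0.0], [0.001, 0.001, -1.0]]
force: [0.6, -0.2, -1.5]
finger_gap: 0.0402
t: 31.3
ee_pos: [0.5423, -0.2355, 0.0349]
orientation: [[-0.892, -0.452, -0.0], [-0.452, 0.892, 0.0], [0.0, 0.0, -1.0]]
force: [-0.1, -0.1, -1.0]
finger_gap: 0.0402
10634 [ 0.53513342 -0.23845779  0.10999628]
18865 0.0035690837200752223
```

```bash
python3 -m creep '[[0,0,0,0,0,0.1,3.5],[0,0,0,0,0,0,3.5]]'
python3 - <<'E'
from h import *
im,p=cloud("wrist"); p=p.reshape(-1,3); s=manip.observe()["ee_pos"]; n=np.hypot(p[:,0]-s[0],p[:,1]-s[1])
t=p[(n<.02)&(p[:,2]>.045)&(p[:,2]<.075)]; h,e=np.histogram(t[:,2],30,(.045,.075)); print(h); 
E
```

```text
t: 31.55
ee_pos: [0.5423, -0.2356, 0.0348]
orientation: [[-0.892, -0.452, -0.0], [-0.452, 0.892, -0.0], [0.0, -0.0, -1.0]]
force: [-0.5, 0.0, -1.3]
finger_gap: 0.0397
[ 101   89   94   87  105   92  104  100  107  103  112  108  114  134
  735 5046 3371  206    4    6    5    2    7    6   12    2    7    6
    7    4]
```

The cap's top is at 0.061, so its lower edge is on the floor (0.004), and the tool no longer sinks. Release and go straight up.

```bash
python3 -m creep '[[0,0,0,0,0,0,4.6],[0,0,0,0,0,0,6],[0,0,0,0,0,0,8.5],[0,0,0,0,0,0,8.5],[0,0,0,0,0,-1,8.5],[0,0,0,0,0,-3,8.5],[0,0,0,0,0,-4,8.5],[0,0,0,0,0,-4,8.5],[0,0,0,0,0,-2,8.5],[0,0,0,0,0,0,8.5],[0,0,0,0,0,0,8.5]]'
python3 - <<'E'
from h import *
np.set_printoptions(precision=4,suppress=True)
for cam in("wrist","scene"):
    im,p=cloud(cam); 
    if cam=="wrist": save(im,"e.png")
    p=p.reshape(-1,3); n=np.hypot(p[:,0]-.5423,p[:,1]+.2355)
    t=p[(n<.03)&(p[:,2]>.055)&(p[:,2]<.075)]; print(cam,len(t),np.median(t,0),(t.min(0)+t.max(0))/2,t[:,2].std())
for nme,z in dict(jar_center=.0375,loupe_center=.019,dopblock_center=.015).items():
    for r in manip.mark_of("scene",nme)[:1]: print(nme,r["score"],w2c("scene",r["centre"],z=z))
E
```

```text
t: 32.7
ee_pos: [0.5424, -0.2355, 0.1825]
orientation: [[-0.892, -0.452, 0.001], [-0.452, 0.892, -0.001], [-0.001, -0.001, -1.0]]
force: [-0.4, 1.1, -0.7]
finger_gap: 0.0847
wrist 2439 [ 0.5419 -0.2358  0.0606] [ 0.5427 -0.2354  0.0589] 0.000842023834712124
scene 227 [ 0.5438 -0.2306  0.063 ] [ 0.5429 -0.2341  0.0606] 0.0026137188889906707
jar_center 0.6 [ 0.7743 -0.0985  0.0375]
loupe_center 0.77 [ 0.7548 -0.2308  0.019 ]
dopblock_center 0.57 [ 0.3426 -0.2132  0.015 ]
```

View pics/e.png

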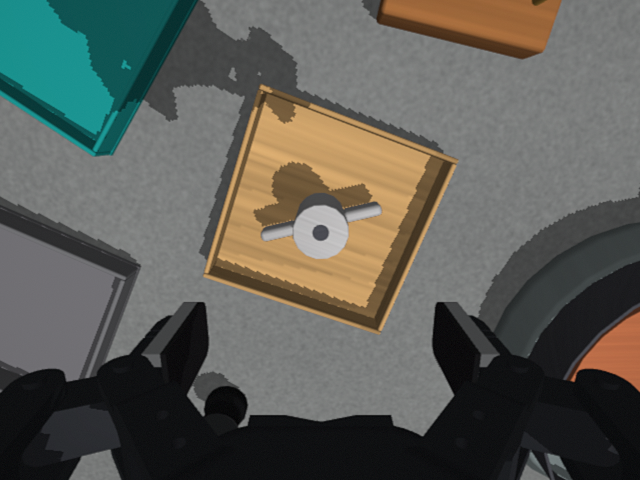

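The cap stands upright in the middle of the wooden tray, top centre at about (232,320). It is released and the arm is clear, so I hand in.

```bash
python3 -c "
from rig import manip
print(manip.finish_job())"
```

```text
the job is handed in; nothing more can be done
None
```

The cap is off the spindle and standing upright on its open end in the wooden parts tray. I handed the job in about 33 s into the 72 s allowed; no verdict was reported.

- **Unscrewing:** I gripped the cap's body above the wings and turned it anticlockwise in three strokes, about 846° in all. It then came straight up off the spindle, about 85 mm above its start.
- **Setting down:** I lowered it in small steps until the tool stopped sinking, then released it and raised the arm about 15 cm clear.
- **Cap position:** its top is 0.061 m above the bench, which puts its lower edge on the tray floor. It stands about 4 mm from the tray's centre.
- **Jar, loupe and dop block:** they show at their first places to within about 7 mm, which is about how far off the network marks can be. The arm never went near them.
- **Forces:** wrist force stayed around 5 N or less at every reading, and the tool never went near the lap.
- **What disagreed:**
  - The first turns in free air drifted by a few centimetres, and the descent into the tray by about 1 cm. I corrected both before going on.
  - The fingers slid up about 2–3 mm on the cap in the second stroke.
  - The wrist camera read the cap 1–2 mm off the thread's nominal height.

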